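# Let the router-bit case lid down softly

## Task

The lid of the wooden router-bit case stands open on its stiff hinges. Without gripping it, tip it forward with a fingertip from behind until it starts to fall, catch it from below on the back of a finger, and lower it until it is fully shut, so that it never bangs or drops the last few millimetres onto the carbide cutters. Then take the hand away; do not shift the case or disturb the try square, the glue bottle and the tape measure beside it.

Things in the scene. Friction and masses are not known exactly. Their poses are not given: they have to be found in the camera images.
- case: Loose plywood case, 2.4 kg. Lower part 150 mm deep (x), 200 mm wide (y), 60 mm high, walls 9 mm, full of standing router bits that end up to 10 mm above its rim. Origin: centre of its underside on the bench, z up. Its front, where the lid's finger lip comes down, looks along its own -x, roughly to the robot's right (world -y).
- hinge (a point): Middle of the hinge line, on top of the case's rear rim: 75 mm behind the case's origin along its +x, 60 mm up. The hinge line runs along the case's y. Axes as the case's.
- lid (a joint): Lid angle, rad: 0 shut, 1.57 upright, 1.87 stop (leaning away from the front). Hollow wooden lid 150 x 200 mm, 26 mm deep outwards, 0.31 to 0.39 kg. Stiff damped hinge: it stays where it is put between about 1.2 and 1.55 rad; once tipped forward to somewhere between 1.15 and 0.95 rad it falls by itself, slowly at first, then at 1 to 1.5 rad/s, and bangs shut in 1 to 2 s.
- lip (a point): Middle of the outer edge of the lid's finger lip, on the inner side (underside when shut), 174 mm from the hinge line; lid shut: 60 mm above the bench. The lip is a wood strip 110 mm wide (case's y), 10 mm thick, 24 mm proud of the lid's front edge, flush with the lid's inner side: a 16 mm step behind it. Turns with the lid: x towards the hinge, z to the outer side.
- square_mid (a point): middle of the wooden stock (115 x 20 x 32 mm) of a try square with a 150 mm steel blade lying flat; loose; leave it alone.
- glue_mid (a point): middle of a standing glue bottle, 60 mm across and 165 mm high; loose; leave it alone.
- tape_mid (a point): middle of a standing tape measure, 70 x 40 x 66 mm; loose; leave it alone.

How it is judged:
By the outcome, as a careful person would: the job done as asked, in the order asked, and still so for the second after the job is handed in, with the robot touching nothing.
It also fails if it takes over 42 s, if anything falls off the work surface, if the arm or the gripper's body presses on something with over 40 N, if the wrist force passes 120 N, or if a joint passes its speed limit or range.

## Robot

A 7-joint arm with a two-finger parallel gripper is mounted at the origin on the work surface. World frame = base frame: x ahead of the robot, y to its left, z up, the work surface at z = 0. Lengths are in m, angles in degrees, forces in N, time in s.
With the tool pointing down it reaches from about 0.425 to 0.875 m from the base axis. Payload 4.7 kg.
Tool frame: the origin (TCP) lies between the finger pads; the fingertips stand 11 mm ahead of it and the grasp point (between the pads) lies 8 mm behind it (env.tcp_to_tips is the distance from the TCP to the fingertips, in m); z points along the fingers, y is the line along which they close (so a half turn about z gives the same grasp; the last joint's range is limited). The gripper opens to 87 mm and grips with 3 to 60 N. Pads are 19 mm wide; open, the fingers measure 117 mm over their backs; the gripper's body (75 mm by 190 mm) begins 51 mm behind the grasp point.
Start: joints at [-63.363, 18.392, -4.016, 83.108, 1.295, 78.541, -3.26], TCP at [0.283, 0.585, 0.234] pointing down, gripper open.
Joint ranges: [-163.93, 163.93], [-17.29, 119.83], [-79.2, 71.16], [3.27, 140.29], [-89.18, 269.18], [5.43, 117.66], [-154.24, 154.24]. Speed limits (degrees/s): [147.25, 147.25, 180, 180, 180, 180, 180].

## Interface

Orientations are given as [roll, pitch, yaw] about the fixed x, y, z axes, in that order (R = Rz(yaw) Ry(pitch) Rx(roll)).
In Python, from cell import env, viewer gives the robot as it stands.
- The arm moves only by the tool step_arm, never from a script. Its arguments are lists of equal length, an entry for each row: "delta_pos": the shift along the tool's x, y, z in units of 0.2 m (1.0 is 0.2 m), a list of three; "rot": the turn, a rotation vector about the tool's x, y, z in units of 1.5 rad (1.0 is 1.5 rad), a list of three; "gripper": the gripper command: -1 is shut, 1 is fully open, values between are in proportion. A call has 1 to 20 rows; each row is the pose to reach, as a shift and turn from the pose commanded when the call began, along the tool's axes at that moment; what a row does not reach only later rows make up. A row lasts 1/8 s, in which the tool goes at most 62.5 mm and 10.7 degrees, less where a joint would pass 70% of its speed; a pose out of reach is approached as far as the arm can. A call with a number of a shift or a turn outside -1 to 1 is refused whole. A call with a gripper value outside its range is refused whole. The fingers move at their own pace and stop on an object; "squeeze" is the grip in N (left out, the last holds). Time passes only in rows, so rows that repeat a pose let the fingers close. It gives the time, the measured TCP pose, the force, the opening and the grip force at its end, in the units of the state.
- env.get_obs(): the state, without advancing time (a new reading comes with each control period).
- viewer.read_camera(name): name is "scene" or "top" or "wrist"; returns a dict with "img" (400x640x3 uint8, red, green, blue), "fx", "fy", "cx", "cy" (pixels), "pose" (4x4, takes a point from camera to world coordinates). Camera axes: x right, y down, z forward; pixel columns grow to the right and rows downward; lengths in m; the calibration is good to about 2 mm. A picture is of the moment at which its call begins. There is no depth.
- env.sign_off(): hands the job in; it is judged then, once.
The state is a dict: "time_s": time; "qpos": joint angles; "joint_velocities": joint speeds; "effort": joint torques, N m; "tool_pos": TCP position; "tool_rot": TCP orientation; "force": force on the tool from outside, world axes, zero at the start; "wrist_torque": the same for the moment, N m; "grip_width": finger opening in m; "grasp_force": force on a finger pad.
Only numpy, scipy, OpenCV 4.12 (cv2) and the standard library are available. Lean on these libraries where they do the work, as an engineer would, in place of code of your own. Each camera call takes 0.05 s, during which the arm holds its last target. There are 200 camera calls.

## Working session

There is one attempt and no reset: what is moved stays moved. The work goes in short steps, Python scripts to look and compute and a tool call to move; the robot and the scene stay as the last step left them, time stands still between calls to the robot, and variables do not carry over. Pictures are saved under pics/ and viewed, at most 10 in all, crops included, and the job is handed in when it is done.

Besides the shell and the picture viewer there is one more tool, called after "Request:" as name(argument=value, ...), one argument or row to a line, values as JSON. step_arm: Moves the arm, as the interface text tells. Shifts and turns lie within -1 to 1; 1 stands for 0.2 m of shift or 1.5 rad of turn. Its arguments: {"type":"object","properties":{"delta_pos":{"type":"array"},"rot":{"type":"array"},"gripper":{"type":"array"},"squeeze":{"type":"number"}},"required":["delta_pos","rot","gripper"]}

```bash
ls; mkdir -p pics
python3 - <<'E'
from cell import env, viewer
import cv2, json
o=env.get_obs(); print(o['time_s'],o['tool_pos'],o['tool_rot'],o['force'],o['grip_width'])
for n in ('scene','top'):
    c=viewer.read_camera(n); cv2.imwrite(f'pics/{n}0.png',c['img'][:,:,::-1]); print(n,c['fx'],c['cx'],c['cy'],c['pose'])
E
```

```text
pics
0.0 [0.2830423  0.58453401 0.23243504] [-1.79888335e+02  7.15694237e-03  1.54169998e+02] [0.21161556 0.01779086 0.26718821] 0.08715619892024035
scene 447.3787028596837 321.9789819626715 201.9154548176468 [[-0.26801948  0.83601269 -0.47879886  1.02926273]
 [ 0.96337264  0.22799005 -0.14118676  0.19120719]
 [-0.00887255 -0.49910252 -0.86649752  0.74063485]
 [ 0.          0.          0.          1.        ]]
top 447.18895588293185 318.68284749172255 198.03536562862365 [[-2.34458648e-02 -9.77102979e-01  2.11471180e-01  4.44924752e-01]
 [-9.99724674e-01  2.31122874e-02 -4.04936786e-03  6.59276645e-02]
 [-9.30933299e-04 -2.11507897e-01 -9.77375845e-01  1.03445281e+00]
 [ 0.00000000e+00  0.00000000e+00  0.00000000e+00  1.00000000e+00]]
```

View pics/scene0.png

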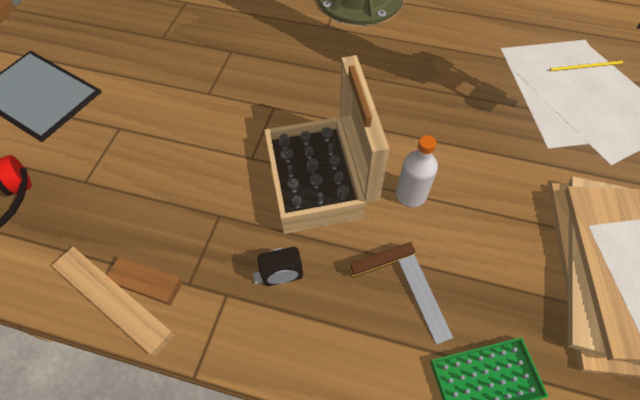

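View pics/top0.png

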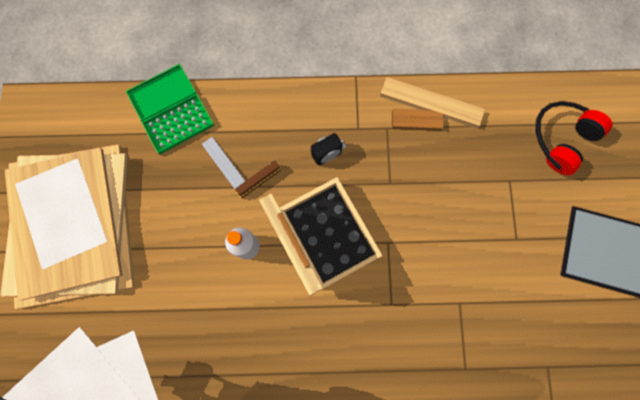

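Scene: the case's front rim runs about (341,180)–(381,256) in top. The lid is to its left at (265,198)–(312,290), and the glue bottle stands behind the lid at (240,243). I'll zoom in for corners.

Run:
```python
import cv2, numpy as np
a=cv2.imread('pics/top0.png')[140:310,210:400]; b=cv2.imread('pics/scene0.png')[45:245,250:450]
a=cv2.resize(a,None,fx=2.1*1,fy=2.1,interpolation=cv2.INTER_CUBIC)
b=cv2.resize(b,None,fx=2,fy=2,interpolation=cv2.INTER_CUBIC)
h=max(a.shape[0],b.shape[0]);p=lambda i:cv2.copyMakeBorder(i,0,h-i.shape[0],0,0,cv2.BORDER_CONSTANT)
cv2.imwrite('pics/zoom.png',np.hstack([p(a),p(b)])); print(a.shape,b.shape)
```

```text
(357, 399, 3) (400, 400, 3)
```

View pics/zoom.png

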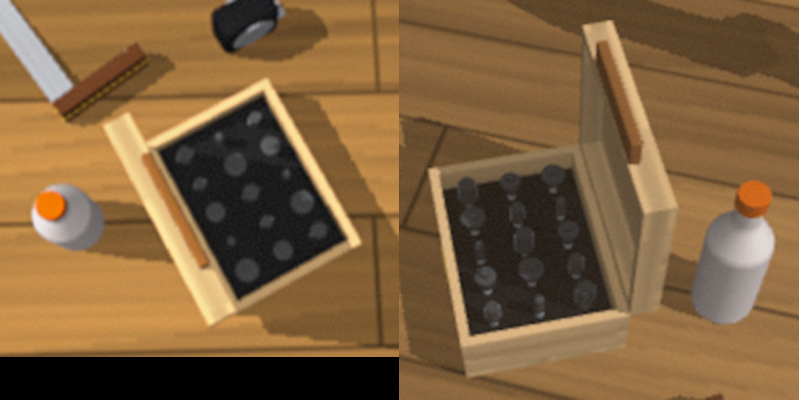

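```bash
cat > h.py <<'E'
import numpy as np
from cell import env, viewer
def ray(c,u,v):
    T=np.array(c['pose']); d=T[:3,:3]@np.array([(u-c['cx'])/c['fx'],(v-c['cy'])/c['fy'],1]); return T[:3,3],d/np.linalg.norm(d)
def plane(c,u,v,z):
    o,d=ray(c,u,v); return o+d*(z-o[2])/d[2]
def tri(c1,p1,c2,p2):
    o1,d1=ray(c1,*p1);o2,d2=ray(c2,*p2)
    s=np.linalg.lstsq(np.c_[d1,-d2],o2-o1,rcond=None)[0]; a,b=o1+s[0]*d1,o2+s[1]*d2
    return (a+b)/2,np.linalg.norm(a-b)
E
python3 - <<'E'
from h import *
np.set_printoptions(precision=4,suppress=True)
t=viewer.read_camera('top'); s=viewer.read_camera('scene')
L=lambda x,y:(210+x/2.1,140+y/2.1); R=lambda x,y:(250+(x-400)/2,45+y/2)
f1=plane(t,*L(267,80),.06);f2=plane(t,*L(361,243),.06)
g2=plane(s,*R(431,170),.06);g1=plane(s,*R(468,348),.06);r1=plane(s,*R(627,318),.06)
print('front top',f1,f2,np.linalg.norm(f1-f2)); print('front scene',g1,g2,np.linalg.norm(g1-g2)); print('rear',r1,np.linalg.norm(r1-g1))
for n,p,q in (('outer+x',(104,124),(675,203)),('inner+x',(128,114),(645,212)),('outer-x',(210,324),(613,22)),('inner-x',(236,305),(583,25)),('lip+x',(145,155),(640,160)),('lip-x',(205,267),(600,43))): print(n,*tri(t,L(*p),s,R(*q)))
print('sq ends',plane(t,*L(140,47),.032),plane(t,*L(60,110),.032))
print('glue',plane(t,*L(50,205),.165),plane(s,*R(753,186),.165))
print('tape',plane(t,*L(245,22),.066))
a=(f1+g1)/2;b=(f2+g2)/2; fm=(a+b)/2; y=(a-b);y/=np.linalg.norm(y); x=np.array([-y[1],y[0],0]); x=x if x[1]>0 else -x
print('front mid',fm,'x axis',x,np.degrees(np.arctan2(x[1],x[0])),'hinge',fm+.15*x)
E
```

```text
front top [0.7007 0.0193 0.06  ] [ 0.5246 -0.0722  0.06  ] 0.1984475135514314
front scene [0.703  0.0264 0.06  ] [ 0.527  -0.0684  0.06  ] 0.19987539820949357
rear [0.6381 0.1515 0.06  ] 0.14095949329854968
outer+x [0.6231 0.1731 0.2142] 0.0008411844321525345
inner+x [0.6329 0.1528 0.2088] 0.0002910879107986064
outer-x [0.446  0.0834 0.2083] 0.002195226647811598
inner-x [0.4614 0.0609 0.2133] 0.0025532041033318894
lip+x [0.5933 0.1382 0.2171] 0.0029062886414226935
lip-x [0.4938 0.0847 0.2286] 0.0012660679821666356
sq ends [0.7493 0.1578 0.032 ] [0.6795 0.2457 0.032 ]
glue [0.5579 0.2298 0.165 ] [0.5521 0.2283 0.165 ]
tape [0.7644 0.0412 0.066 ]
front mid [ 0.6138 -0.0237  0.06  ] x axis [-0.4675  0.884   0.    ] 117.87382390568409 hinge [0.5437 0.1089 0.06  ]
```

```bash
cat >> h.py <<'E'
from scipy.spatial.transform import Rotation as Ro
np.set_printoptions(precision=3,suppress=True)
H=np.array([.5437,.1089,.06]); X=np.array([-.4675,.884,0]); X/=np.linalg.norm(X); Z=np.array([0,0,1.]); Y=np.cross(Z,X)
def axes(th): 
    s,c=np.sin(np.radians(th)),np.cos(np.radians(th)); return s*X-c*Z, c*X+s*Z   # tool z, n (upper back normal)
def Rt(th):
    z,n=axes(th); y=-n; return np.c_[np.cross(y,z),y,z]
def pt(al,r,out): # point on lid: r from hinge, out outward
    return H+r*(-np.cos(al)*X+np.sin(al)*Z)+out*(np.sin(al)*X+np.cos(al)*Z)
def push(al,th,o,gap=0):
    z,n=axes(th); return pt(al,.15,.026)+(.015+gap)*n+(o-.011)*z
def catch(al,th,o,gap=0):
    z,n=axes(th); return pt(al,.174,0)-(.015+gap)*n+(o-.011)*z
def cmd(p,th,p0=None,R0=None):
    if p0 is None:
        ob=env.get_obs(); p0=np.array(ob['tool_pos']); R0=Ro.from_euler('xyz',ob['tool_rot'],degrees=True).as_matrix()
    return R0.T@(p-p0)/.2, Ro.from_matrix(R0.T@Rt(th)).as_rotvec()/1.5
E
python3 - <<'E'
from h import *
p=push(1.53,40,.015); print(p, p+.03*X+.09*Z, catch(0,40,.018),catch(.5,40,.018))
print(cmd(p+.03*X+.09*Z,40))
E
```

```text
[0.528 0.139 0.218] [0.514 0.165 0.308] [ 0.628 -0.051  0.045] [ 0.618 -0.032  0.128]
(array([-1.952, -1.385, -0.371]), array([0.257, 0.51 , 1.398]))
```

Request:
step_arm(
  delta_pos=[
    [0, 0, -0.3],
    [0, 0, -0.6],
    [-0.25, -0.2, -0.7],
    [-0.5, -0.35, -0.7],
    [-0.75, -0.5, -0.7],
    [-0.9, -0.6, -0.7],
    [-0.9, -0.6, -0.7],
    [-0.9, -0.6, -0.7],
    [-0.9, -0.6, -0.7],
  ],
  rot=[
    [0, 0, 0],
    [0.02, 0.04, 0.1],
    [0.04, 0.08, 0.2],
    [0.06, 0.12, 0.3],
    [0.08, 0.16, 0.4],
    [0.1, 0.2, 0.5],
    [0.11, 0.22, 0.6],
    [0.13, 0.25, 0.7],
    [0.13, 0.25, 0.7],
  ],
  gripper=[-1, -1, -1, -1, -1, -1, -1, -1, -1],
)

```text
time_s: 1.32
tool_pos: [0.3938, 0.3974, 0.373]
tool_rot: [-160.1, -12.0, 91.0]
force: [0.2, -0.0, 0.0]
grip_width: 0.0054
grasp_force: 0.0
```

Run:
```python
from h import *
o=env.get_obs(); print(o['time_s'],o['tool_pos'],o['qpos'],o['grip_width'],o['force'])
print(cmd(push(1.53,40,.015)+.03*X+.09*Z,40))
```

```text
1.325 [0.394 0.397 0.373] [-43.739  12.164  10.601  78.595 -22.83  100.015 -31.993] 0.005440926611232409 [ 0.226 -0.025  0.034]
(array([-1.213,  0.572, -0.124]), array([0.133, 0.257, 0.697]))
```

Request:
step_arm(
  delta_pos=[
    [-0.2, 0.1, -0.05],
    [-0.4, 0.2, -0.1],
    [-0.6, 0.3, -0.15],
    [-0.8, 0.4, -0.2],
    [-1.0, 0.47, -0.2],
    [-1.0, 0.47, -0.2],
    [-1.0, 0.47, -0.2],
    [-1.0, 0.47, -0.2],
  ],
  rot=[
    [0.02, 0.04, 0.1],
    [0.04, 0.08, 0.2],
    [0.06, 0.11, 0.3],
    [0.08, 0.15, 0.4],
    [0.1, 0.18, 0.5],
    [0.11, 0.22, 0.6],
    [0.133, 0.257, 0.697],
    [0.133, 0.257, 0.697],
  ],
  gripper=[-1, -1, -1, -1, -1, -1, -1, -1],
)

```text
time_s: 2.33
tool_pos: [0.4981, 0.2031, 0.3373]
tool_rot: [-140.0, -0.1, 28.1]
force: [0.0, 0.3, 0.1]
grip_width: 0.0008
grasp_force: 0.0
```

Run:
```python
from h import *
import cv2
o=env.get_obs(); print(o['time_s'],o['tool_pos'],o['qpos'],o['grip_width'],o['force'])
print(cmd(push(1.53,40,.015)+.03*X+.09*Z,40))
c=viewer.read_camera('wrist'); b=viewer.read_camera('scene'); 
cv2.imwrite('pics/w1.png',np.vstack([cv2.resize(c['img'],(480,300)),cv2.resize(b['img'],(480,300))])[:,:,::-1])
```

```text
2.325 [0.498 0.203 0.337] [-25.244  13.086  27.018  88.998 -40.342 100.203 -59.462] 0.0008379951011851272 [0.006 0.267 0.108]
(array([-0.02 ,  0.252, -0.017]), array([-0.   ,  0.001,  0.003]))
```

View pics/w1.png

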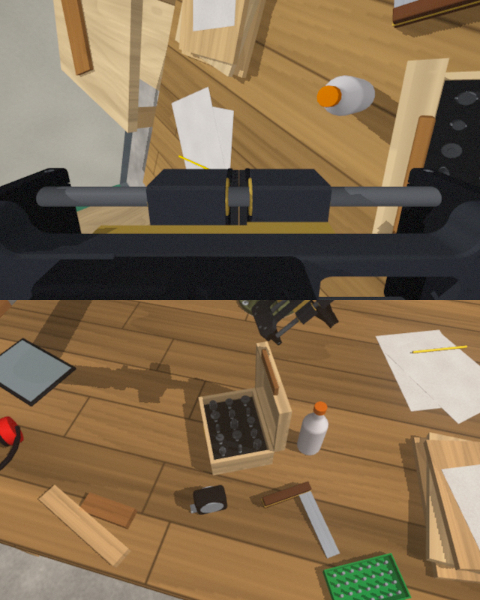

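Run:
```python
from h import *
for p in (H-.05*X+.27*Z, catch(.5,40,.018)-.04*X+.03*Z, catch(0,40,.018)-.02*X): print(p,cmd(p,40)[0])
```

```text
[0.567 0.065 0.33 ] [-0.028  0.621 -0.471]
[ 0.637 -0.068  0.158] [-0.035  1.746 -0.295]
[ 0.638 -0.069  0.045] [-0.036  2.116  0.135]
```

Request:
step_arm(
  delta_pos=[
    [-0.03, 0.2, -0.25],
    [-0.03, 0.45, -0.47],
    [-0.03, 0.7, -0.5],
    [-0.03, 1.0, -0.5],
  ],
  rot=[
    [0, 0, 0],
    [0, 0, 0],
    [0, 0, 0],
    [0, 0, 0],
  ],
  gripper=[-1, -1, -1, -1],
)

```text
time_s: 2.92
tool_pos: [0.5968, 0.0085, 0.2855]
tool_rot: [-140.1, -0.2, 28.3]
force: [0.7, 0.7, 0.0]
grip_width: 0.0004
grasp_force: 0.0
```

Request:
step_arm(
  delta_pos=[
    [0, 0.25, 0.05],
    [0, 0.5, 0.1],
    [0, 0.75, 0.2],
    [0, 0.9, 0.35],
    [0, 1.0, 0.45],
    [0, 1.0, 0.45],
    [0, 1.0, 0.45],
  ],
  rot=[
    [0, 0, 0],
    [0, 0, 0],
    [0, 0, 0],
    [0, 0, 0],
    [0, 0, 0],
    [0, 0, 0],
    [0, 0, 0],
  ],
  gripper=[-1, -1, -1, -1, -1, -1, -1],
)

```text
time_s: 3.8
tool_pos: [0.6406, -0.0746, 0.0897]
tool_rot: [-140.0, -0.1, 28.1]
force: [0.0, -0.3, -0.4]
grip_width: 0.0005
grasp_force: 0.0
```

Run:
```python
from h import *
import cv2
o=env.get_obs(); print(o['time_s'],o['tool_pos'],o['tool_rot'],o['qpos'],o['force'])
print(cmd(catch(0,40,.018)-.02*X,40))
c=viewer.read_camera('top'); b=viewer.read_camera('scene'); 
cv2.imwrite('pics/w2.png',np.hstack([cv2.resize(c['img'][120:350,220:470],None,fx=1.6,fy=1.6),cv2.resize(b['img'][30:260,180:430],None,fx=1.6,fy=1.6)])[:,:,::-1])
```

```text
3.8 [ 0.641 -0.075  0.09 ] [-140.013   -0.142   28.063] [  0.422  48.603  30.735  70.564 -43.882 102.405 -28.078] [ 0.013 -0.32  -0.423]
(array([0.   , 0.118, 0.192]), array([0.   , 0.   , 0.003]))
```

View pics/w2.png

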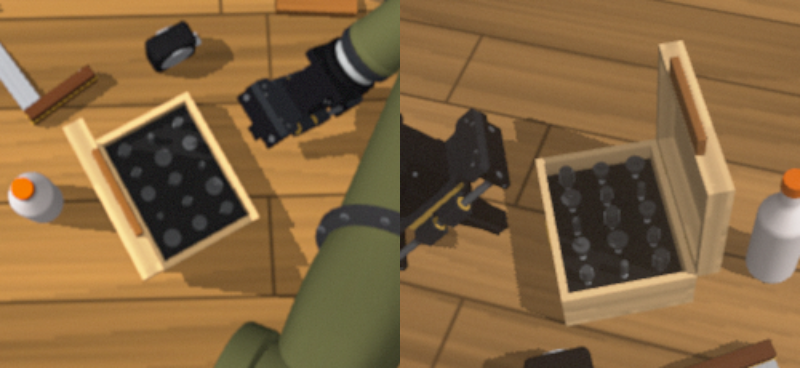

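Request:
step_arm(
  delta_pos=[
    [0, -0.1, -0.1],
    [0, -0.25, -0.25],
    [0, -0.5, -0.38],
    [0, -0.75, -0.43],
    [0, -1.0, -0.48],
    [0, -1.0, -0.48],
  ],
  rot=[
    [0, 0, 0],
    [0, 0, 0],
    [0, 0, 0],
    [0, 0, 0],
    [0, 0, 0],
    [0, 0, 0],
  ],
  gripper=[-1, -1, -1, -1, -1, -1],
)

```text
time_s: 4.65
tool_pos: [0.5972, 0.0076, 0.2976]
tool_rot: [-140.2, -0.6, 28.2]
force: [0.4, -0.4, -0.6]
grip_width: 0.0006
grasp_force: 0.0
```

Run:
```python
from h import *
o=env.get_obs(); print(o['time_s'],o['tool_pos'],o['qpos'])
for p in (H-.05*X+.27*Z,push(1.53,40,.015)+.035*X+.09*Z,push(1.53,40,.015)+.025*X): print(p,cmd(p,40)[0])
s=viewer.read_camera('scene');T=np.linalg.inv(s['pose']);z,n=axes(40)
for t in (-.015,0,.015):
  q=T@np.r_[np.array([.6406,-.0746,.0897])+.011*z+t*n,1];print(q[0]/q[2]*s['fx']+s['cx'],q[1]/q[2]*s['fy']+s['cy'])
```

```text
4.65 [0.597 0.008 0.298] [ -7.646  31.2    32.497  72.307 -42.068 111.852 -41.035]
[0.567 0.065 0.33 ] [ 0.004 -0.352  0.082]
[0.511 0.17  0.308] [ 0.007 -0.736  0.55 ]
[0.516 0.161 0.218] [ 0.002 -0.41   0.863]
238.2370228820616 173.61378916044356
243.7411576274268 169.42826618904235
249.34605283303088 165.16612168847257
```

Request:
step_arm(
  delta_pos=[
    [0, -0.2, 0.03],
    [0, -0.4, 0.08],
    [0, -0.6, 0.25],
    [0, -0.74, 0.45],
    [0, -0.74, 0.55],
    [0, -0.6, 0.7],
    [0, -0.45, 0.82],
    [0, -0.42, 0.86],
    [0, -0.42, 0.86],
  ],
  rot=[
    [0, 0, 0],
    [0, 0, 0],
    [0, 0, 0],
    [0, 0, 0],
    [0, 0, 0],
    [0, 0, 0],
    [0, 0, 0],
    [0, 0, 0],
    [0, 0, 0],
  ],
  gripper=[-1, -1, -1, -1, -1, -1, -1, -1, -1],
)

```text
time_s: 5.82
tool_pos: [0.515, 0.1596, 0.2127]
tool_rot: [-139.9, 0.0, 27.9]
force: [0.5, 0.4, -0.1]
grip_width: 0.0004
grasp_force: 0.0
```

Run:
```python
from h import *
o=env.get_obs(); print(o['time_s'],o['tool_pos'],o['tool_rot'],o['qpos'],o['force'])
for a in (1.53,1.4,1.3,1.2,1.15,1.1,1.05,1.0,.95): print(a,push(a,40,.015),cmd(push(a,40,.015),40))
```

```text
5.825 [0.515 0.16  0.213] [-139.925    0.029   27.896] [-22.139  20.761  29.329  95.297 -41.511  93.526 -46.697] [ 0.499  0.419 -0.09 ]
1.53 [0.528 0.139 0.218] (array([ 0.008,  0.078, -0.097]), array([-0.001,  0.   , -0.   ]))
1.4 [0.537 0.121 0.219] (array([ 0.008,  0.149, -0.165]), array([-0.001,  0.   , -0.   ]))
1.3 [0.544 0.108 0.218] (array([ 0.008,  0.209, -0.211]), array([-0.001,  0.   , -0.   ]))
1.2 [0.551 0.095 0.216] (array([ 0.008,  0.274, -0.251]), array([-0.001,  0.   , -0.   ]))
1.15 [0.555 0.088 0.214] (array([ 0.008,  0.308, -0.268]), array([-0.001,  0.   , -0.   ]))
1.1 [0.558 0.082 0.212] (array([ 0.008,  0.343, -0.284]), array([-0.001,  0.   , -0.   ]))
1.05 [0.561 0.075 0.21 ] (array([ 0.008,  0.378, -0.298]), array([-0.001,  0.   , -0.   ]))
1.0 [0.565 0.069 0.207] (array([ 0.008,  0.414, -0.31 ]), array([-0.001,  0.   , -0.   ]))
0.95 [0.568 0.063 0.204] (array([ 0.008,  0.451, -0.321]), array([-0.001,  0.   , -0.   ]))
```

Request:
step_arm(
  delta_pos=[
    [0.005, 0.04, -0.05],
    [0.005, 0.08, -0.1],
    [0.005, 0.105, -0.122],
    [0.005, 0.13, -0.145],
    [0.005, 0.15, -0.165],
    [0.005, 0.17, -0.18],
    [0.005, 0.19, -0.196],
    [0.005, 0.209, -0.211],
  ],
  rot=[
    [0, 0, 0],
    [0, 0, 0],
    [0, 0, 0],
    [0, 0, 0],
    [0, 0, 0],
    [0, 0, 0],
    [0, 0, 0],
    [0, 0, 0],
  ],
  gripper=[-1, -1, -1, -1, -1, -1, -1, -1],
)

```text
time_s: 6.82
tool_pos: [0.5434, 0.1079, 0.2175]
tool_rot: [-139.9, 0.0, 28.0]
force: [-0.6, -0.5, -0.3]
grip_width: 0.0002
grasp_force: 0.2
```

Run:
```python
from h import *
import cv2
o=env.get_obs(); print(o['time_s'],o['tool_pos'],o['force'])
for a in (1.3,1.25,1.2,1.15,1.1,1.05,1.0,.95,.9): print(a,cmd(push(a,40,.015),40)[0])
c=viewer.read_camera('top'); b=viewer.read_camera('scene'); 
cv2.imwrite('pics/w3.png',np.hstack([cv2.resize(c['img'][140:320,210:400],None,fx=2.1,fy=2.1),cv2.resize(b['img'][45:225,250:440],None,fx=2.1,fy=2.1)])[:,:,::-1])
```

```text
6.825 [0.543 0.108 0.217] [-0.564 -0.533 -0.277]
1.3 [ 0.004 -0.001 -0.003]
1.25 [ 0.003  0.031 -0.024]
1.2 [ 0.003  0.064 -0.043]
1.15 [ 0.003  0.098 -0.06 ]
1.1 [ 0.003  0.132 -0.076]
1.05 [ 0.003  0.168 -0.09 ]
1.0 [ 0.003  0.204 -0.102]
0.95 [ 0.003  0.24  -0.112]
0.9 [ 0.003  0.278 -0.121]
```

View pics/w3.png

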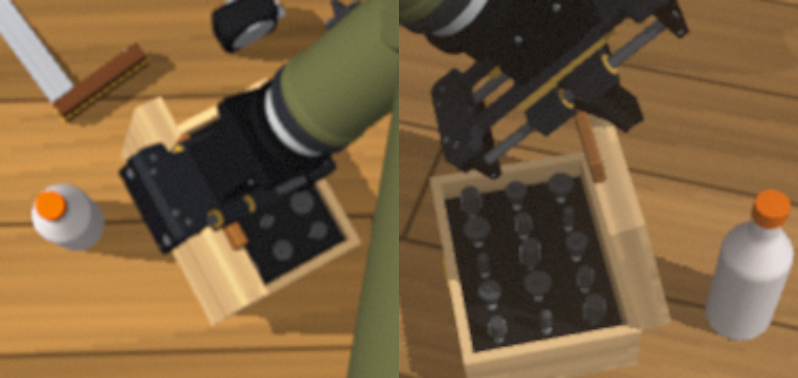

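```bash
cat >> h.py <<'E'
import cv2
def lidangle(dbg=False):
    s=viewer.read_camera('scene'); hsv=cv2.cvtColor(s['img'],cv2.COLOR_RGB2HSV).astype(int)
    T=np.linalg.inv(s['pose'])
    def pr(p): q=T@np.r_[p,1]; return np.array([q[0]/q[2]*s['fx']+s['cx'],q[1]/q[2]*s['fy']+s['cy']])
    m=((hsv[...,0]<=13)&(hsv[...,1]>110)&(hsv[...,2]>60)).astype(np.uint8); w=np.zeros_like(m); w[60:235,255:400]=1; m*=w
    n,l,st,ce=cv2.connectedComponentsWithStats(m)
    cand=[i for i in range(1,n) if st[i,4]>30]
    if not cand: return None
    best=max(cand,key=lambda i:st[i,4]); ys,xs=np.where(l==best); k=ys>=ys.max()-1; px=np.array([xs[k].mean(),ys.max()])
    if dbg: print([(tuple(st[i]),) for i in cand])
    al=np.linspace(0,1.8,361); e=[np.linalg.norm(pr(pt(a,.172,.003)-.055*Y)-px) for a in al]; i=np.argmin(e)
    return px,al[i],e[i],env.get_obs()['time_s']
E
python3 -c "
from h import *
print(lidangle(True)); print(env.get_obs()['force'])"
```

```text
None
[ 0.887 -0.132  0.203]
```

```bash
python3 -c "
from h import *
im=viewer.read_camera('scene')['img'];h=cv2.cvtColor(im,cv2.COLOR_RGB2HSV)
for v in range(104,136,4): print(v,[tuple(map(int,h[v,u])) for u in range(326,364,4)])"
```

```text
104 [(175, 34, 45), (15, 143, 125), (16, 142, 108), (14, 154, 139), (17, 104, 130), (18, 106, 139), (17, 108, 156), (15, 87, 41), (21, 74, 45), (17, 120, 70)]
108 [(16, 141, 146), (16, 143, 144), (16, 142, 145), (14, 160, 134), (14, 130, 159), (17, 104, 188), (18, 102, 220), (16, 140, 129), (16, 135, 104), (15, 138, 131)]
112 [(16, 144, 142), (17, 145, 146), (16, 140, 149), (14, 157, 127), (14, 158, 147), (17, 103, 185), (18, 105, 202), (17, 112, 182), (15, 139, 145), (16, 139, 145)]
116 [(17, 141, 146), (16, 142, 145), (16, 140, 144), (15, 153, 110), (13, 158, 140), (18, 104, 179), (18, 101, 190), (17, 105, 204), (16, 140, 149), (16, 142, 149)]
120 [(17, 107, 150), (16, 103, 151), (17, 101, 151), (17, 103, 134), (14, 153, 135), (15, 119, 171), (17, 102, 187), (17, 104, 204), (16, 144, 142), (16, 144, 142)]
124 [(17, 103, 126), (16, 104, 125), (17, 100, 125), (17, 101, 147), (13, 153, 117), (13, 153, 135), (17, 101, 184), (17, 100, 201), (17, 105, 179), (15, 140, 140)]
128 [(15, 27, 57), (18, 74, 83), (17, 101, 111), (16, 105, 121), (15, 143, 107), (15, 163, 117), (17, 102, 182), (16, 105, 191), (17, 102, 203), (16, 145, 149)]
132 [(30, 42, 55), (15, 27, 57), (9, 58, 44), (17, 105, 97), (17, 103, 153), (17, 112, 184), (17, 105, 180), (18, 104, 187), (17, 105, 204), (16, 140, 148)]
```

```bash
python3 - <<'E'
s=open('h.py').read()
s=s.replace("m=((hsv[...,0]<=13)&(hsv[...,1]>110)&(hsv[...,2]>60))","hsv=cv2.medianBlur(hsv.astype(np.uint8),3).astype(int); m=((hsv[...,0]<=15)&(hsv[...,1]>=148)&(hsv[...,2]>70))").replace("w[60:235,255:400]","w[60:235,262:366]")
open('h.py','w').write(s)
E
python3 -c "
from h import *
print(lidangle(True)); print(env.get_obs()['force'])"
```

```text
[((np.int32(334), np.int32(98), np.int32(14), np.int32(34), np.int32(190)),)]
(array([344.5, 131. ]), np.float64(1.33), np.float64(7.611225317727377), 7.075)
[-0.342 -0.084  0.648]
```

```bash
sed -i 's/pt(a,.172,.003)/pt(a,.153,.002)/' h.py; python3 -c "
from h import *
print(lidangle()); print(env.get_obs()['force'])"
```

```text
(array([344.5, 131. ]), np.float64(1.335), np.float64(0.30725395451002785), 7.125)
[-0.287 -0.056  0.206]
```

Request:
step_arm(
  delta_pos=[
    [0, 0.031, -0.024],
    [0, 0.064, -0.043],
    [0, 0.064, -0.043],
  ],
  rot=[
    [0, 0, 0],
    [0, 0, 0],
    [0, 0, 0],
  ],
  gripper=[-1, -1, -1],
)

```text
time_s: 7.5
tool_pos: [0.5512, 0.0935, 0.2158]
tool_rot: [-140.0, 0.0, 27.9]
force: [-0.4, -0.3, -0.3]
grip_width: 0.0006
grasp_force: 0.0
```

```bash
python3 -c "
from h import *
print(lidangle()); print(env.get_obs()['force'])
al=1.15
for a in (.8,.65,.5,.4): print(a,cmd(catch(a,40,.02),40)[0])
for a in (1.15,1.1,1.05,1,.95,.9): print(a,cmd(push(a,40,.015),40)[0])
"
```

```text
(array([334.857, 134.   ]), np.float64(1.235), np.float64(0.7030822618085664), 7.55)
[-0.144 -0.64   0.381]
0.8 [ 0.003  0.575 -0.173]
0.65 [ 0.003  0.704 -0.153]
0.5 [ 0.003  0.829 -0.115]
0.4 [ 0.003  0.908 -0.08 ]
1.15 [ 0.003  0.031 -0.016]
1.1 [ 0.003  0.066 -0.031]
1.05 [ 0.003  0.102 -0.045]
1 [ 0.003  0.138 -0.057]
0.95 [ 0.003  0.174 -0.068]
0.9 [ 0.003  0.211 -0.076]
```

Request:
step_arm(
  delta_pos=[
    [0, 0.03, -0.016],
    [0, 0.03, -0.016],
  ],
  rot=[
    [0, 0, 0],
    [0, 0, 0],
  ],
  gripper=[-1, -1],
)

```text
time_s: 7.8
tool_pos: [0.5541, 0.0881, 0.2143]
tool_rot: [-140.0, 0.0, 27.9]
force: [-0.1, -0.9, -0.5]
grip_width: 0.0005
grasp_force: 0.0
```

```bash
python3 -c "
from h import *
print(lidangle());print(lidangle())"
```

```text
(array([331.5, 135. ]), np.float64(1.2), np.float64(1.036167521631881), 7.85)
(array([332., 135.]), np.float64(1.205), np.float64(0.8448372310957876), 7.9)
```

Request:
step_arm(
  delta_pos=[
    [0, 0.03, -0.013],
    [0, 0.03, -0.013],
  ],
  rot=[
    [0, 0, 0],
    [0, 0, 0],
  ],
  gripper=[-1, -1],
)

```text
time_s: 8.15
tool_pos: [0.557, 0.0826, 0.2125]
tool_rot: [-140.0, 0.0, 27.9]
force: [0.2, 0.4, 0.0]
grip_width: 0.0003
grasp_force: 0.0
```

```bash
python3 -c "
from h import *
print(lidangle());print(lidangle())"
```

```text
(array([327., 137.]), np.float64(1.1500000000000001), np.float64(1.0061467535142885), 8.2)
(array([327., 137.]), np.float64(1.1500000000000001), np.float64(1.0061467535142885), 8.25)
```

Request:
step_arm(
  delta_pos=[
    [0, 0.02, -0.009],
  ],
  rot=[
    [0, 0, 0],
  ],
  gripper=[-1],
)

```text
time_s: 8.38
tool_pos: [0.5587, 0.0798, 0.2117]
tool_rot: [-139.9, -0.0, 28.0]
force: [0.5, -0.3, 0.6]
grip_width: 0.0
grasp_force: 0.2
```

```bash
python3 -c "
from h import *
print(lidangle());print(lidangle())"
```

```text
(array([324.857, 138.   ]), np.float64(1.125), np.float64(1.0197323879277533), 8.425)
(array([323.857, 138.   ]), np.float64(1.12), np.float64(1.4346255544120847), 8.475)
```

```bash
python3 -c "
from h import *
print(lidangle())"
```

```text
(array([323.778, 138.   ]), np.float64(1.115), np.float64(1.4784928555259638), 8.525)
```

Request:
step_arm(
  delta_pos=[
    [0, 0.02, -0.009],
  ],
  rot=[
    [0, 0, 0],
  ],
  gripper=[-1],
)

```text
time_s: 8.65
tool_pos: [0.5607, 0.076, 0.2105]
tool_rot: [-139.9, -0.0, 28.0]
force: [-0.1, 0.7, 0.3]
grip_width: 0.0006
grasp_force: 0.0
```

```bash
python3 -c "
from h import *
print(lidangle());print(lidangle());print(lidangle())"
```

```text
(array([322.857, 139.   ]), np.float64(1.105), np.float64(0.960338502662178), 8.7)
(array([321.5, 139. ]), np.float64(1.09), np.float64(1.5789354380163467), 8.75)
(array([321., 139.]), np.float64(1.09), np.float64(1.798661470140178), 8.8)
```

Request:
step_arm(
  delta_pos=[
    [0, 0.02, -0.008],
  ],
  rot=[
    [0, 0, 0],
  ],
  gripper=[-1],
)

```text
time_s: 8.93
tool_pos: [0.5627, 0.0723, 0.2092]
tool_rot: [-139.9, -0.0, 28.0]
force: [-0.8, -0.5, -0.6]
grip_width: 0.0004
grasp_force: 0.0
```

```bash
python3 -c "
from h import *
print(lidangle());print(lidangle());print(lidangle());print(lidangle())"
```

```text
(array([319., 140.]), np.float64(1.065), np.float64(1.8086007328324634), 8.975)
(array([318.333, 141.   ]), np.float64(1.055), np.float64(1.2365613733819338), 9.025)
(array([317.667, 141.   ]), np.float64(1.05), np.float64(1.5581850368945716), 9.075)
(array([317.4, 142. ]), np.float64(1.04), np.float64(0.7986191245145948), 9.125)
```

Request:
step_arm(
  delta_pos=[
    [-0.01, -0.02, -0.22],
    [0, 0.1, -0.29],
    [0, 0.37, -0.29],
    [0, 0.62, -0.26],
    [0, 0.74, -0.12],
  ],
  rot=[
    [0, 0, 0],
    [0, 0, 0],
    [0, 0, 0],
    [0, 0, 0],
    [0, 0, 0],
  ],
  gripper=[-1, -1, -1, -1, -1],
)

```text
time_s: 9.75
tool_pos: [0.6234, -0.0451, 0.1302]
tool_rot: [-140.1, 0.1, 27.7]
force: [0.7, 1.3, -0.8]
grip_width: 0.0002
grasp_force: 0.0
```

```bash
python3 -c "
from h import *
print(lidangle(1))
o=env.get_obs(); print(o['tool_pos'],o['force'])
im=viewer.read_camera('scene')['img']; cv2.imwrite('pics/w4.png',cv2.resize(im[40:240,200:420],None,fx=2.5,fy=2.5)[:,:,::-1])
for a in (.9,.8,.7,.6,.5,.4): print(a,cmd(catch(a,40,.02),40)[0])"
```

```text
[((np.int32(279), np.int32(95), np.int32(24), np.int32(58), np.int32(643)),)]
(array([298.357, 152.   ]), np.float64(0.81), np.float64(2.794720623418362), 9.8)
[ 0.621 -0.043  0.125] [-1.615  0.598 -2.98 ]
0.9 [ 0.008 -0.379 -0.02 ]
0.8 [ 0.009 -0.292 -0.019]
0.7 [ 0.009 -0.206 -0.008]
0.6 [ 0.01  -0.121  0.01 ]
0.5 [ 0.01  -0.038  0.037]
0.4 [0.011 0.041 0.073]
```

View pics/w4.png

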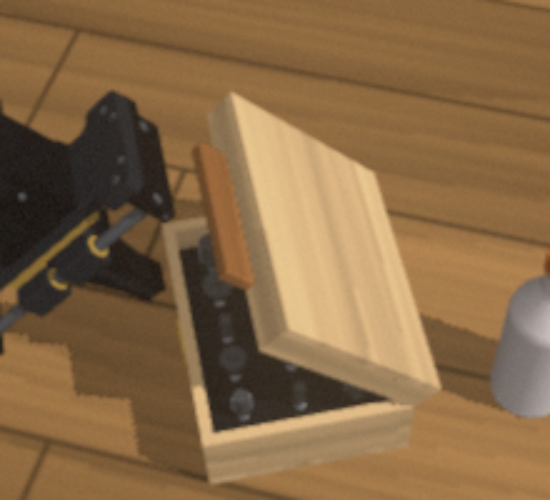

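Request:
step_arm(
  delta_pos=[
    [0.01, -0.04, 0.037],
    [0.01, -0.025, 0.043],
    [0.01, -0.005, 0.052],
    [0.01, 0.015, 0.061],
  ],
  rot=[
    [0, 0, 0],
    [0, 0, 0],
    [0, 0, 0],
    [0, 0, 0],
  ],
  gripper=[-1, -1, -1, -1],
)

```text
time_s: 10.35
tool_pos: [0.6227, -0.036, 0.1214]
tool_rot: [-140.0, -0.1, 27.9]
force: [0.4, -0.9, -1.2]
grip_width: 0.0004
grasp_force: 0.5
```

```bash
python3 -c "
from h import *
print(lidangle(1)); print(lidangle())
o=env.get_obs(); print(o['tool_pos'],o['force'])
for a in (.5,.43,.4,.3,.2,.1,0): print(a,cmd(catch(a,40,.02),40)[0])"
```

```text
[((np.int32(262), np.int32(129), np.int32(19), np.int32(46), np.int32(564)),)]
(array([273.667, 174.   ]), np.float64(0.38), np.float64(6.92274834066295), 10.4)
(array([273.636, 175.   ]), np.float64(0.37), np.float64(6.502841725420533), 10.45)
[ 0.622 -0.036  0.12 ] [ 2.211 -0.799 -1.82 ]
0.5 [-0.008 -0.047 -0.003]
0.43 [-0.008  0.009  0.022]
0.4 [-0.008  0.032  0.033]
0.3 [-0.008  0.108  0.077]
0.2 [-0.008  0.178  0.127]
0.1 [-0.008  0.243  0.185]
0 [-0.008  0.303  0.249]
```

```bash
python3 -c "
from h import *
print(lidangle(), env.get_obs()['force'])
im=viewer.read_camera('scene')['img']; cv2.imwrite('pics/w5.png',cv2.resize(im[80:240,200:420],None,fx=3,fy=3)[:,:,::-1])"
```

```text
(array([273.261, 174.   ]), np.float64(0.38), np.float64(7.284665044103044), 10.5) [ 1.741 -0.967 -1.016]
```

View pics/w5.png

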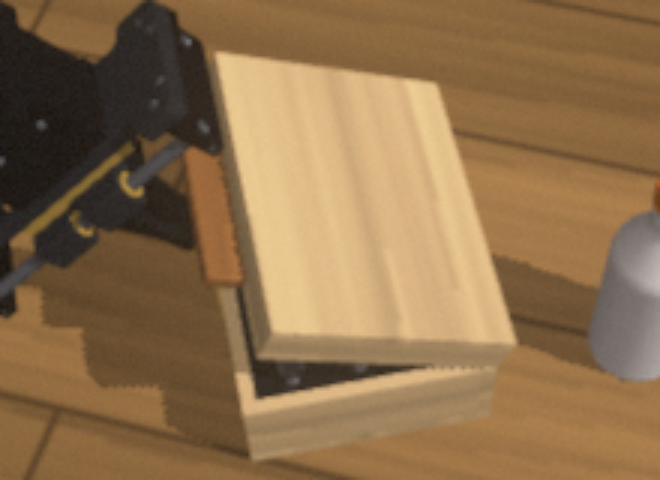

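Request:
step_arm(
  delta_pos=[
    [-0.004, 0.03, 0.03],
    [-0.008, 0.055, 0.044],
    [-0.008, 0.08, 0.058],
    [-0.008, 0.105, 0.072],
    [-0.008, 0.125, 0.085],
    [-0.008, 0.145, 0.098],
    [-0.008, 0.163, 0.111],
    [-0.008, 0.178, 0.122],
    [-0.008, 0.193, 0.134],
    [-0.008, 0.208, 0.146],
  ],
  rot=[
    [0, 0, 0],
    [0, 0, 0],
    [0, 0, 0],
    [0, 0, 0],
    [0, 0, 0],
    [0, 0, 0],
    [0, 0, 0],
    [0, 0, 0],
    [0, 0, 0],
    [0, 0, 0],
  ],
  gripper=[-1, -1, -1, -1, -1, -1, -1, -1, -1, -1],
)

```text
time_s: 11.8
tool_pos: [0.6269, -0.048, 0.0716]
tool_rot: [-140.0, -0.0, 28.0]
force: [0.5, -1.0, -1.6]
grip_width: 0.0003
grasp_force: 0.5
```

```bash
python3 -c "
from h import *
o=env.get_obs(); print(o['time_s'],o['tool_pos'],o['force'])
for a in (.2,.15,.1,.05,0,-.05): print(a,cmd(catch(a,40,.017),40)[0])
im=viewer.read_camera('scene')['img']; print(env.get_obs()['force']);cv2.imwrite('pics/w6.png',cv2.resize(im[80:240,200:420],None,fx=3,fy=3)[:,:,::-1])"
```

```text
11.8 [ 0.627 -0.048  0.072] [ 0.516 -0.974 -1.564]
0.2 [-0.001 -0.026 -0.035]
0.15 [-0.001  0.008 -0.007]
0.1 [-0.001  0.039  0.022]
0.05 [-0.001  0.07   0.054]
0 [-0.001  0.099  0.086]
-0.05 [-0.001  0.126  0.12 ]
[ 1.311 -0.246 -2.355]
```

View pics/w6.png

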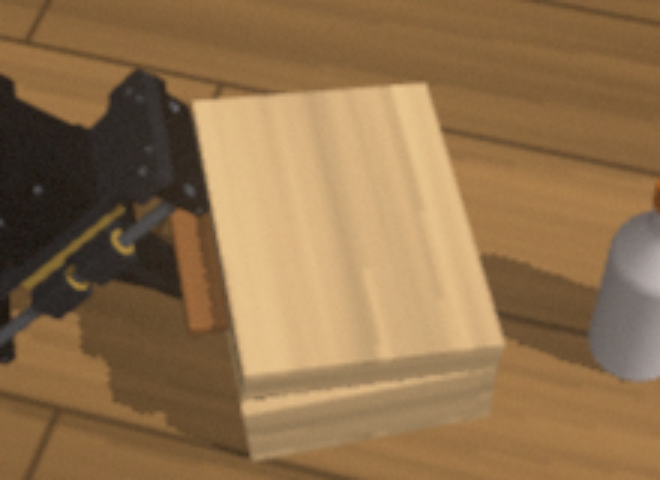

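Request:
step_arm(
  delta_pos=[
    [0, 0.015, 0.002],
    [0, 0.024, 0.01],
    [0, 0.033, 0.018],
    [0, 0.042, 0.026],
    [0, 0.05, 0.034],
    [0, 0.057, 0.04],
    [0, 0.063, 0.047],
  ],
  rot=[
    [0, 0, 0],
    [0, 0, 0],
    [0, 0, 0],
    [0, 0, 0],
    [0, 0, 0],
    [0, 0, 0],
    [0, 0, 0],
  ],
  gripper=[-1, -1, -1, -1, -1, -1, -1],
)

```text
time_s: 12.72
tool_pos: [0.6285, -0.0512, 0.0564]
tool_rot: [-140.0, 0.0, 27.9]
force: [0.1, -0.7, -1.4]
grip_width: 0.0005
grasp_force: 0.6
```

```bash
python3 -c "
from h import *
for i in range(3): viewer.read_camera('top') ; print(env.get_obs()['force'])
o=env.get_obs(); print(o['time_s'],o['tool_pos'])
for a in (.1,.05,0,-.05): print(a,cmd(catch(a,40,.015),40)[0])
im=viewer.read_camera('scene')['img']; cv2.imwrite('pics/w7.png',cv2.resize(im[170:240,240:370],None,fx=6,fy=6,interpolation=2)[:,:,::-1])"
```

```text
[ 0.627 -0.374 -2.499]
[ 1.077 -0.533 -2.031]
[-0.102  0.221 -1.965]
12.875 [ 0.629 -0.051  0.056]
0.1 [-0.001 -0.024 -0.035]
0.05 [-0.001  0.007 -0.004]
0 [-0.001  0.035  0.029]
-0.05 [-0.001  0.063  0.063]
```

View pics/w7.png

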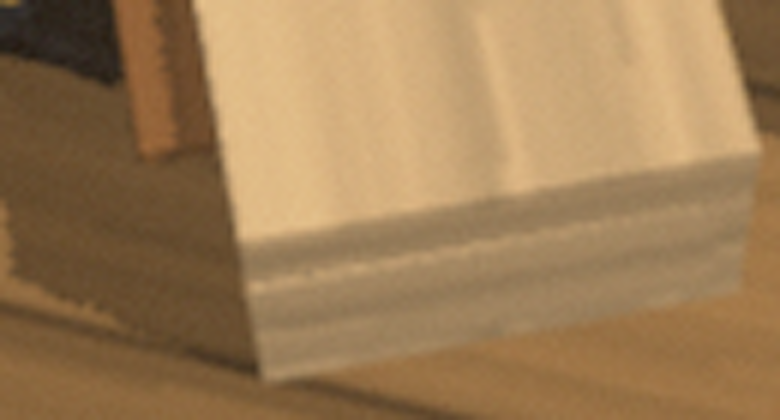

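```bash
cat >> h.py <<'E'
def lidtrack(n=4):
    # mean of force, and sub-pixel row of the lid's bright-top / side edge in the scene view (moves as the lid closes)
    F=[];G=[]
    for i in range(n):
        s=viewer.read_camera('scene'); F.append(env.get_obs()['force']); G.append(s['img'].astype(float).mean(2))
    g=np.mean(G,0); rows=[]
    for u in range(288,350,2):
        c=cv2.GaussianBlur(g[:,u:u+1],(1,3),0)[:,0]; d=c[1:]-c[:-1]; v0=round(207-(u-285)*.165)+2
        w=np.maximum(-d[v0-6:v0+7],0); k=w.argmax(); a=slice(max(k-2,0),k+3); rows.append(v0-6+.5+(np.arange(len(w))[a]*w[a]).sum()/w[a].sum())
    return np.round(np.mean(F,0),2),round(np.mean(rows),2),np.round(np.std(np.array(rows)+.165*np.arange(288,350,2)),2),env.get_obs()['time_s']
E
python3 -c "
from h import *
print(lidtrack())"
```

```text
(array([ 0.06, -0.33, -2.18]), np.float64(203.35), np.float64(0.37), 13.125)
```

Request:
step_arm(
  delta_pos=[
    [0, 0.003, 0.004],
    [0, 0.006, 0.008],
    [0, 0.009, 0.011],
  ],
  rot=[
    [0, 0, 0],
    [0, 0, 0],
    [0, 0, 0],
  ],
  gripper=[-1, -1, -1],
)

```text
time_s: 13.5
tool_pos: [0.6286, -0.0512, 0.0537]
tool_rot: [-140.0, -0.0, 27.9]
force: [0.4, -1.6, -2.1]
grip_width: 0.0003
grasp_force: 0.7
```

```bash
python3 -c "
from h import *
print(lidtrack(),env.get_obs()['tool_pos'])"
```

```text
(array([ 1.08, -0.68, -1.76]), np.float64(203.74), np.float64(0.46), 13.7) [ 0.629 -0.051  0.054]
```

Request:
step_arm(
  delta_pos=[
    [0, 0.003, 0.004],
    [0, 0.006, 0.008],
  ],
  rot=[
    [0, 0, 0],
    [0, 0, 0],
  ],
  gripper=[-1, -1],
)

```text
time_s: 13.95
tool_pos: [0.6285, -0.0509, 0.052]
tool_rot: [-139.9, -0.0, 28.0]
force: [-0.4, -0.9, 0.3]
grip_width: 0.0006
grasp_force: 0.2
```

```bash
python3 -c "
from h import *
print(lidtrack(),env.get_obs()['tool_pos'])"
```

```text
(array([ 0.26, -0.55, -0.17]), np.float64(203.88), np.float64(0.53), 14.15) [ 0.628 -0.051  0.052]
```

Request:
step_arm(
  delta_pos=[
    [0, 0.003, 0.004],
    [0, 0.006, 0.008],
  ],
  rot=[
    [0, 0, 0],
    [0, 0, 0],
  ],
  gripper=[-1, -1],
)

```text
time_s: 14.4
tool_pos: [0.6284, -0.0507, 0.0498]
tool_rot: [-139.9, -0.0, 28.0]
force: [-0.5, 0.8, 0.2]
grip_width: 0.0004
grasp_force: 0.0
```

```bash
python3 -c "
from h import *
print(lidtrack(6),env.get_obs()['tool_pos'])
s=viewer.read_camera('scene');T=np.linalg.inv(s['pose'])
for a in (0,.03):
  r=[]
  for y in (-.1,.1):
    for rr in (.15,0):
      q=T@np.r_[pt(a,rr,.026)+y*Y,1]; r.append((q[0]/q[2]*s['fx']+s['cx'],q[1]/q[2]*s['fy']+s['cy']))
  print(np.array(r))
cv2.imwrite('pics/w8.png',s['img'][:,:,::-1])"
```

```text
(array([ 0.56, -0.25,  0.05]), np.float64(203.88), np.float64(0.54), 14.7) [ 0.628 -0.051  0.05 ]
[[280.964 210.882]
 [367.749 194.046]
 [263.121 120.348]
 [340.342 106.99 ]]
[[281.228 209.484]
 [368.191 193.964]
 [263.273 118.703]
 [340.737 106.926]]
```

Request:
step_arm(
  delta_pos=[
    [0, 0.03, -0.025],
    [0, 0.12, -0.1],
    [0, 0.25, -0.21],
    [0, 0.38, -0.32],
    [0, 0.3, -0.45],
    [0, 0.2, -0.57],
    [0, 0.2, -0.57],
    [0, 0.2, -0.57],
  ],
  rot=[
    [0, 0, 0],
    [0, 0, 0],
    [0, 0, 0],
    [0, 0, 0],
    [0, 0, 0],
    [0, 0, 0],
    [0, 0, 0],
    [0, 0, 0],
  ],
  gripper=[-1, -1, -1, -1, -1, -1, -1, -1],
)

```text
time_s: 15.75
tool_pos: [0.677, -0.1431, 0.1106]
tool_rot: [-140.0, 0.0, 27.9]
force: [-0.2, 0.5, 0.0]
grip_width: 0.0002
grasp_force: 0.0
```

```bash
python3 -c "
from h import *
print(lidtrack(4),env.get_obs()['tool_pos'])
a=cv2.imread('pics/scene0.png').astype(int); b=viewer.read_camera('scene')['img'][:,:,::-1].astype(int)
d=np.abs(a-b).max(2)
for n,(x0,y0,x1,y1) in dict(glue=(405,135,440,210),square=(345,240,455,345),tape=(250,245,305,290),casefront=(285,222,365,230)).items(): print(n,(d[y0:y1,x0:x1]>40).mean().round(3))"
```

```text
(array([-0.  ,  0.44, -0.03]), np.float64(203.88), np.float64(0.54), 15.95) [ 0.677 -0.143  0.11 ]
glue 0.0
square 0.0
tape 0.0
casefront 0.0
```

Lid is shut and hasn't moved since the finger left it. The neighbours are untouched and the hand is clear.

```bash
python3 -c "
from cell import env
print(env.sign_off())"
```

```text
the job is handed in; nothing more can be done
None
```

The lid was tipped from behind, caught on the back of the closed fingers and lowered until shut. The case, square, glue and tape look unmoved in the camera view, and I handed the job in at about 16 s with the hand clear; no verdict came back.

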